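Pin and close a two-part casting mould, and hold it shut

TASK

Close the two-part metal casting mould: first take the longer of the two dowel pins out of the white stand, drop it end-down and fully home into the empty dowel hole of the lower half, and let go of it. Then lift the upper half by its rib, lower it over both dowels (round hole on the fixed dowel, slotted hole on the pin) until the faces meet flush, and finish while still gripping the rib and pressing the halves together with about 15 newtons: do not let go. Leave the shorter pin in the stand and do not shove the things standing around.

Things in the scene. Friction and masses are not known exactly. Their poses are not given: they have to be found in the camera images.
- lower_half: Lower mould half, bare grey metal, fixed to the worktop. Block 80 (x) x 150 (y) x 40 mm high on a flange 80 x 186 x 6 mm. Origin: centre of the underside, z up. Flat top (parting face) at z = 40 mm with two rectangular cavities in the middle. A fixed steel dowel, 16 mm diameter, stands at x 0, y +55 mm; an empty round dowel hole is at x 0, y -55 mm.
- lower_hole (a point): Centre of the mouth of the empty dowel hole of the lower half, in the parting face. Hole 13.5 mm diameter, 34 mm deep, flat bottom (6 mm above the worktop), small chamfer at the mouth.
- lower_dowel_tip (a point): Top centre of the fixed dowel of the lower half, 34 mm above the parting face; its top 12 mm taper to 7 mm diameter.
- upper_half: Upper mould half, bare grey metal, loose, 0.3 to 0.5 kg, lying right way up. Plate 80 (x) x 150 (y) x 22 mm; origin: centre of its flat underside, z up. Round through hole at y +55 mm, slotted one at y -55 mm. Closed: its origin is 40 mm above the lower half's, x and y the same way (it does not fit turned 180 degrees); the pin then projects 22 mm and the fixed dowel 12 mm above the plate.
- upper_round_hole (a point): Centre of the upper half's round hole, at its underside; 18 mm diameter, goes over the fixed dowel.
- upper_slot (a point): Centre of the upper half's slotted hole, at its underside; 15 mm (x) by 18 mm (y), goes over the long pin.
- upper_grip (a point): Centre of the top of the upper half's grip rib, 56 mm above its underside. The rib stands in the middle of the plate, 24 mm thick (x), 64 mm long (y), 34 mm high; grasp it across its thickness, fingers closing along the half's x.
- pin_stand: White plastic stand fixed to the worktop, 56 (x) x 124 (y) x 36 mm high, origin: centre of the underside. Two equal wells at x = 0, y = -32 and +32 mm, 13.5 mm diameter, 30 mm deep, floors 6 mm above the worktop. The long and the short pin stand upright in them; either may be in either well.
- long_pin: Long steel dowel pin, 12 mm diameter, 78 mm long, standing upright in the stand, projecting 48 mm above it. Origin: centre of its foot (lower end, slightly chamfered); z along the pin to its tapered top. Fully home in the lower half its foot is 6 mm above the worktop and 44 mm project above the parting face.
- long_pin_top (a point): Centre of the top end of the long pin; the top 8 mm taper to 6 mm diameter.
- short_pin: Short steel dowel pin, 12 mm diameter, 50 mm long, projecting 20 mm above the stand. Not used; stays in its well. Origin: centre of its foot.
- petri_dish: Closed round petri dish, 90 mm diameter, 15 mm high, on the worktop between the stand and the upper half, near the front edge; bystander. Origin: centre of the underside.
- tape_roll: Roll of tape lying flat, 100 mm diameter, 25 mm high, near the front left; bystander. Origin: centre of the underside.
- small_jar: White plastic jar with screw lid, 62 mm diameter, 60 mm high, behind the upper half; bystander. Origin: centre of the underside.
- dropper_bottle: Small clear bottle with white cap, 32 mm diameter, 75 mm high, between the lower half and the centrifuge; bystander. Origin: centre of the underside.
- centrifuge_front (a point): A fixed obstacle, not used: bench centrifuge, a cream box 250 mm wide (y) and 223 mm high that stands behind the pin stand, between the two mould halves. This point is the middle of its front face at the height of its top; it reaches 125 mm to either side and 370 mm further back. Carry things round its front or well above it.

How it is judged (in metres and radians):
On the way, in this order (a step that is already met when the one before it is completed fails the run):
1. the long pin stands fully home in the lower half's hole, released, while the upper half is still away (horizontal distance between long_pin and lower_hole below 0.004 m and z of long_pin in the frame of lower_half below 0.009 m and angle between long_pin's own z axis and vertical below 0.1 rad and contact force between the fingers and long_pin below 0.1 N and horizontal distance between upper_half and lower_half above 0.1 m), for 0.2 s.
2. the upper half is flush on the lower half, over both dowels (horizontal distance between upper_half and lower_half below 0.004 m and z of upper_half in the frame of lower_half below 0.0425 m and y of upper_round_hole in the frame of lower_half above 0.05 m), for 0.2 s.
At the end, for the whole second after the job is handed in: Pin home in the lower half (within 3 mm of the floor, 4 mm of the axis); upper half over both dowels, right way round, within 4 mm, flush within 2.5 mm; the halves press together with 8 to 40 N while the fingers still grip the upper half; the short pin is still in the stand (all of step 2 and horizontal distance between long_pin and lower_hole below 0.004 m and z of long_pin in the frame of lower_half below 0.009 m and angle between long_pin's own z axis and vertical below 0.1 rad and z of upper_half in the frame of lower_half above 0.037 m and angle between the z axis of upper_half and the z axis of lower_half, either way round below 0.025 rad and contact force between upper_half and lower_half between 8 and 40 N and contact force between the fingers and upper_half above 3 N and linear speed of upper_half below 0.01 m/s and horizontal distance between short_pin and pin_stand below 0.04 m and height (world z) of short_pin below 0.012 m); the arm keeps its last pose, push and grip.
It fails at once if the short pin is taken out of the stand (distance of short_pin from where it was at the start of the episode above 0.02 m).
It fails at once if a bystander is shoved by more than 4 cm (distance of any of petri_dish, tape_roll, small_jar, dropper_bottle from where it was at the start of the episode above 0.04 m).
It also fails if it takes over 72 s, if anything falls off the work surface, if the arm or the gripper's body presses on something with over 40 N, if the wrist force passes 120 N, or if a joint passes its speed limit or range.

ROBOT

A 7-joint arm with a two-finger parallel gripper is mounted at the origin on a cart in front of the work surface, level with it; the furniture and walls round the work are solid. World frame = base frame: x ahead of the robot, y to its left, z up, the work surface at z = 0. Lengths are in m, angles in degrees, forces in N, time in s.
With the tool pointing down it reaches from about 0.35 to 0.775 m from the base axis. Payload 3.1 kg.
Tool frame: the origin (TCP) lies at the very end of the fingers, on their centre line; the grasp point (between the pads) lies 19 mm behind it; z points along the fingers, y is the line along which they close (so a half turn about z gives the same grasp; the last joint's range is limited). The gripper opens to 85 mm and grips with 20 to 120 N. Pads are 22 mm wide; open, the fingers measure 114 mm over their backs; the gripper's body (76 mm by 85 mm) begins 54 mm behind the grasp point. The pads swing forward as they close: fully open they stand 13 mm farther back than shut.
Start: joints at [-66.618, 17.813, 0.802, 86.603, -0.252, 75.585, -1.558], TCP at [0.239, 0.495, 0.231] pointing down, gripper open.
Joint ranges: [-154.91, 154.91], [-16.99, 109.72], [-72.82, 74.43], [7.12, 147.25], [-82.49, 262.49], [11.32, 116.49], [-174.64, 174.64]. Speed limits (degrees/s): [159.86, 159.86, 180, 180, 180, 180, 180].

INTERFACE

Orientations are given as [roll, pitch, yaw] about the fixed x, y, z axes, in that order (R = Rz(yaw) Ry(pitch) Rx(roll)).
In Python, from station import robot, camrig, job gives the robot as it stands (robot), with the cameras (camrig) and the job (job). Calls block until the motion is done:
- robot.move_to(position, orientation): joint-space move of the TCP to a pose.
- robot.line_to(position, orientation=None, velocity=0.15, f_stop=None): straight line of the TCP; orientation=None keeps the orientation; velocity is the mean speed in m/s. With f_stop (N) it stops when the force on the tool has changed by that much, and returns True; else False.
- robot.move_j(angles): joint-space move.
- robot.gripper_to(opening, force=None): opening from 0.0 (shut) to 1.0 (fully open); force is the grip in N (None keeps the last); returns when the fingers have stopped.
- robot.pause(seconds).
- robot.inverse_kinematics(position, orientation): joint angles nearest the present ones, or None.
- robot.sense(): the state.
- camrig.grab_frame(name): name is "scene" or "top"; returns the picture (420x560x3 uint8, red, green, blue); there is no depth.
- camrig.calibration(name): a dict with "mtx" (3x3 intrinsics, pixels), "k1" (the pictures are not rectified: a ray, as slopes to the right and down, at radius r is drawn at 1 + k1 r^2 times it, then the intrinsics apply), "extrinsics" (4x4, takes a point from world to camera coordinates). Camera axes: x right, y up, looking along -z (the intrinsics and any distortion apply to the point x, -y, -z); pixel columns grow to the right and rows downward; lengths in m; the calibration is good to about 2 mm. A picture is of the moment at which its call begins. calibration takes no time and is no camera call.
A pose or a line that the arm cannot do raises robot.PlanningError and nothing moves.
- job.close_job(): hands the job in; it is judged then, once.
The state is a dict: "time_s": time; "joint_positions": joint angles; "dq": joint speeds; "joint_torque": joint torques, N m; "tool_pos": TCP position; "eef_rot": TCP orientation; "contact_force": force on the tool from outside, world axes, zero at the start; "torque": the same for the moment, N m; "finger_gap": opening from 0.0 (shut) to 1.0 (fully open); "gripper_force": force on a finger pad.
Only numpy, scipy, OpenCV 4.12 (cv2) and the standard library are available. Lean on these libraries where they do the work, as an engineer would, in place of code of your own. Each camera call takes 0.05 s, during which the arm holds its last target. There are 200 camera calls.

## Working session

There is one attempt and no reset: what is moved stays moved. The work goes in short steps, each a Python script; the robot and the scene stay as the last script left them, time stands still between calls to the robot, and variables do not carry over. Pictures are saved under pics/ and viewed, at most 10 in all, crops included, and the job is handed in when it is done.

```bash
ls; mkdir -p pics; python3 - <<'E'
from station import robot, camrig, job
import cv2
for n in("scene","top"):
    cv2.imwrite(f"pics/{n}0.png",cv2.cvtColor(camrig.grab_frame(n),cv2.COLOR_RGB2BGR))
    c=camrig.calibration(n);print(n,c["mtx"],c["k1"],c["extrinsics"])
print(robot.sense())
E
```

```text
pics
station.py
scene [[483.34478887   0.         278.97588792]
 [  0.         483.34478887 210.4972422 ]
 [  0.           0.           1.        ]] -0.0576558892475449 [[-0.89774938 -0.44019452 -0.01657823  0.50708034]
 [ 0.31095616 -0.65993427  0.68395397 -0.2647067 ]
 [-0.31201333  0.60886415  0.72933678 -1.65236411]
 [ 0.          0.          0.          1.        ]]
top [[456.70976406   0.         275.39477693]
 [  0.         456.70976406 216.39945177]
 [  0.           0.           1.        ]] -0.058707572610930674 [[-0.06459058 -0.99790332 -0.00412523  0.03189743]
 [ 0.97681234 -0.06406994  0.20428582 -0.55975158]
 [-0.2041218   0.00916537  0.97890259 -1.4729844 ]
 [ 0.          0.          0.          1.        ]]
{'time_s': 0.1, 'joint_positions': array([-66.61703179,  17.85526417,   0.80177996,  86.68276614,
        -0.25375397,  75.58479095,  -1.55776793]), 'dq': array([ 0.02144475, -0.01696084, -0.08507717, -0.09644178,  0.0554122 ,
       -0.00645589, -0.08017091]), 'joint_torque': array([ 7.58024617e-04, -3.80851650e+01,  1.46475756e-01, -2.31239873e+01,
        1.20917501e-02,  8.05138639e-03,  1.27913731e-05]), 'tool_pos': array([0.2388305 , 0.49471087, 0.23033538]), 'eef_rot': array([-1.79879003e+02,  3.48888141e-03,  1.54232410e+02]), 'contact_force': array([-0.67046343,  1.03894073,  0.72196023]), 'torque': array([ 0.00992676, -0.02368766,  0.00489288]), 'gripper_force': 0.0, 'finger_gap': 0.9989321256167408}
```

View pics/top0.png

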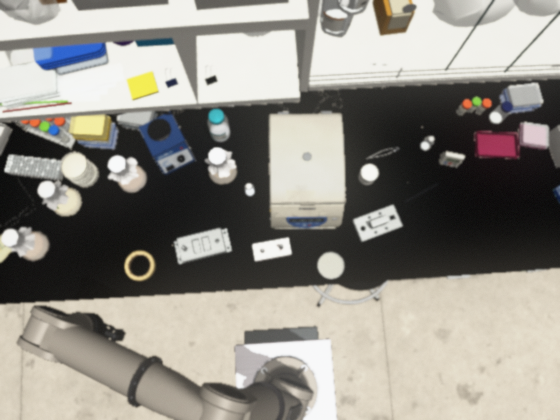

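View pics/scene0.png

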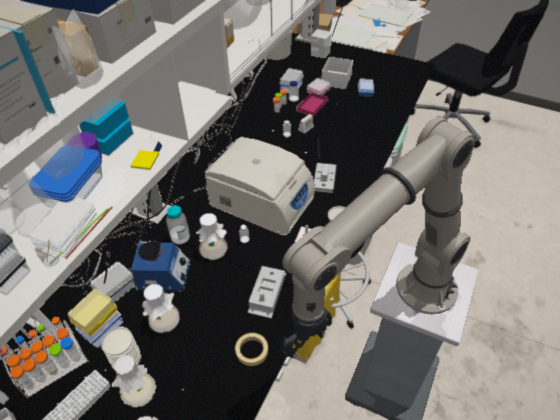

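The top view shows the lower half at (203,246), the stand at (272,249), the upper half at (378,223), the petri dish at (331,265), the tape at (140,265), the jar at (369,174), the dropper at (250,190) and the centrifuge front edge at about row 228. Next I'll zoom in.

```bash
python3 - <<'E'
import cv2,numpy as np
t=cv2.imread("pics/top0.png")
def crop(x0,y0,w,h,k):
    c=cv2.resize(t[y0:y0+h,x0:x0+w],None,fx=k,fy=k,interpolation=cv2.INTER_CUBIC)
    for x in range((x0+9)//10*10,x0+w,10):
        cv2.line(c,(int((x-x0+.5)*k),0),(int((x-x0+.5)*k),6),(0,255,255),1);cv2.putText(c,str(x),(int((x-x0)*k),16),0,.35,(0,255,255),1)
    for y in range((y0+9)//10*10,y0+h,10):
        cv2.line(c,(0,int((y-y0+.5)*k)),(6,int((y-y0+.5)*k)),(0,255,255),1);cv2.putText(c,str(y),(8,int((y-y0+.5)*k)),0,.35,(0,255,255),1)
    return c
a=crop(168,224,66,44,6);b=crop(246,224,66,44,6);c=crop(344,200,66,44,6)
d=np.hstack([a,b]);e=np.hstack([c,np.zeros_like(c)])
cv2.imwrite("pics/crop1.png",np.vstack([d,e]))
E
```

```text
(no output)
```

View pics/crop1.png

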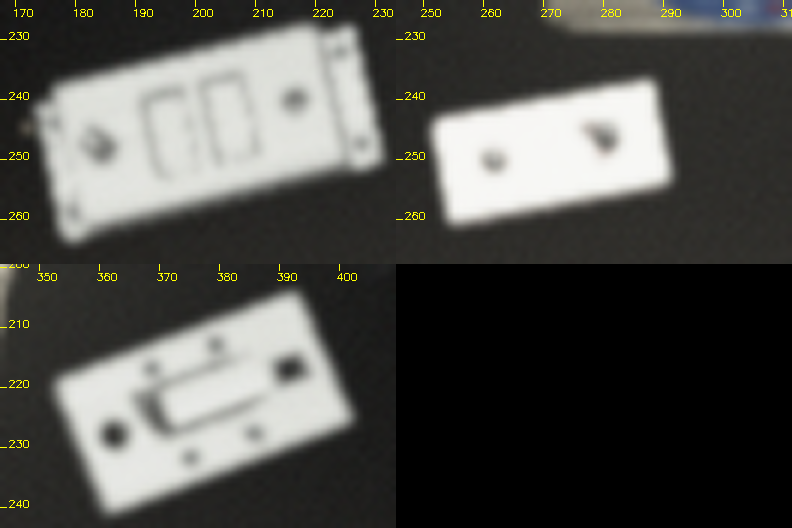

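```bash
cat > vis.py <<'E'
import cv2,numpy as np
from scipy.optimize import minimize
from station import robot, camrig, job
C={n:camrig.calibration(n) for n in("scene","top")}
def proj(n,P):
    c=C[n];E=np.array(c["extrinsics"]);p=np.atleast_2d(P)@E[:3,:3].T+E[:3,3]
    s=np.c_[p[:,0],-p[:,1]]/-p[:,2:];s=s*(1+c["k1"]*(s**2).sum(1,keepdims=True))
    K=np.array(c["mtx"]);return s*[K[0,0],K[1,1]]+K[:2,2]
def unproj(n,uv,z):
    c=C[n];E=np.array(c["extrinsics"]);K=np.array(c["mtx"])
    s=cv2.undistortPoints(np.float64([[uv]]),K,np.array([c["k1"],0,0,0.]))[0,0]
    d=E[:3,:3].T@np.array([s[0],-s[1],-1]);o=-E[:3,:3].T@E[:3,3]
    return o+d*(z-o[2])/d[2]
def place(pose,P):
    x,y,a=pose[:3];c,s=np.cos(a),np.sin(a);P=np.atleast_2d(P)
    return np.c_[P[:,0]*c-P[:,1]*s+x,P[:,0]*s+P[:,1]*c+y,P[:,2]]
def box(sx,sy,z0,z1):return np.array([[i*sx/2,j*sy/2,z] for i in(-1,1) for j in(-1,1) for z in(z0,z1)])
BOX={"lower":[box(.08,.15,0,.04),box(.08,.186,0,.006)],"stand":[box(.056,.124,0,.036)],
     "upper":[box(.08,.15,0,.022),box(.024,.064,.022,.056)]}
def fit(n,img,what,pose0,m=12):
    g=img.astype(float).mean(2)
    uv=np.vstack([proj(n,place(pose0,b)) for b in BOX[what]])
    x0,y0=(uv.min(0)-m).astype(int);x1,y1=(uv.max(0)+m).astype(int)
    w=g[y0:y1,x0:x1];S=8
    def render(p):
        M=np.zeros(((y1-y0)*S,(x1-x0)*S),np.uint8)
        for b in BOX[what]:
            q=(proj(n,place(p,b))-[x0,y0]+.5)*S-.5
            cv2.fillConvexPoly(M,cv2.convexHull(np.round(q*16).astype(np.int32)),255,shift=4)
        M=cv2.resize(M.astype(np.float32)/255,(x1-x0,y1-y0),interpolation=cv2.INTER_AREA)
        return cv2.GaussianBlur(M,(0,0),.8)
    near=cv2.dilate((render(pose0)>.5).astype(np.uint8),np.ones((9,9)))>0
    fg=np.percentile(w[near],70);bg=np.percentile(w[~near],30)
    t=np.clip((w-bg)/(fg-bg),0,1)
    f=lambda p:((render(p)-t)[near]**2).mean()
    for d in(.01,.003):
        r=minimize(f,pose0,method="Nelder-Mead",options=dict(initial_simplex=np.array(pose0)+np.vstack([np.zeros(3),np.diag([d,d,d*10])]),xatol=1e-5,fatol=1e-9));pose0=r.x
    return r.x,r.fun
E
python3 - <<'E'
from vis import *
I={n:cv2.cvtColor(cv2.imread(f"pics/{n}0.png"),cv2.COLOR_BGR2RGB) for n in("scene","top")}
np.set_printoptions(precision=4,suppress=True)
pts={"lower":((182,247),(215,240),.04),"stand":((260.5,250.5),(279,246.5),.036),"upper":((361.5,228),(390.5,217),.011)}
for k,(a,b,z) in pts.items():
    A=unproj("top",a,z)[:2];B=unproj("top",b,z)[:2];d=A-B
    p0=np.r_[(A+B)/2,np.arctan2(-d[0],d[1])]
    print(k,"guess",p0,np.linalg.norm(d))
    for n in("top","scene"):
        p,e=fit(n,I[n],k,p0);print("  ",n,p[:2],np.degrees(p[2]),e)
        if n=="top" and k!="upper":
            for s in(1,-1): print("   ",proj(n,place(p,[0,s*(.055 if k=="lower" else .032),z])))
        if n=="top" and k=="upper":
            for s in(1,-1): print("   ",proj(n,place(p,[0,s*.055,.022])))
for k,uv,z in(("dish",(331,265),.015),("tape",(140,265),.025),("jar",(369,174),.06),("dropper",(250,190),.075),("cfront",(307,206),.223)): print(k,unproj("top",uv,z))
E
```

```text
lower guess [0.4885 0.259  0.1475] 0.11304337505725096
   top [0.487  0.2521] 10.30255211292771 0.00656976907178444
    [[184.611  247.7087]]
    [[216.525  239.8728]]
   scene [0.4887 0.2509] 11.04849061621486 0.03038988227429998
stand guess [0.4567 0.0212 0.1495] 0.06344835843309815
   top [0.4575 0.0161] 6.773554894523946 0.006291771886774744
    [[261.8708 249.9056]]
    [[280.6437 246.4517]]
   scene [0.4555 0.0165] -1.5317123761063334 0.20984756286622935
upper guess [ 0.5262 -0.3505  0.2958] 0.10941460900018558
   top [ 0.5256 -0.3542] 16.392629800605917 0.015050085238605394
    [[363.0307 227.418 ]]
    [[392.4916 216.572 ]]
   scene [ 0.5296 -0.3556] 12.619866592908966 0.06493130663548621
dish [ 0.39   -0.1815  0.015 ]
tape [0.4302 0.4619 0.025 ]
jar [ 0.6871 -0.3336  0.06  ]
dropper [0.653  0.0748 0.075 ]
cfront [ 0.5518 -0.0996  0.223 ]
```

Long pin is in the right-hand well (stand y = -32 mm), with the fixed dowel and round hole at the image-left (+y) ends. The fitted hole positions match the pixels I saw to within 1 px. I'll check the hole shapes, then grasp the pin.

```bash
cat > conf.py <<'E'
import numpy as np
np.set_printoptions(precision=4,suppress=True)
LOW=np.array([.4873,.2518,np.radians(10.5)]);STA=np.array([.4575,.0161,np.radians(6.8)]);UPP=np.array([.5256,-.3542,np.radians(16.4)])
def yaw(p):return [180,0,np.degrees(p[2])+90]
def st(robot):
    s=robot.sense();print(round(s["time_s"],2),s["tool_pos"],s["eef_rot"],"F",s["contact_force"],"gap",round(s["finger_gap"],3),"gf",round(s["gripper_force"],1));return s
E
python3 - <<'E'
from vis import *;from conf import *
g=cv2.imread("pics/top0.png").astype(float).mean(2).astype(np.float32)
for s in(1,-1):
    r=np.arange(-.016,.0161,.001);X,Y=np.meshgrid(r,r,indexing="ij")
    P=place(UPP,np.c_[X.ravel(),Y.ravel()+s*.055,np.full(X.size,.022)])
    m=proj("top",P).astype(np.float32);v=cv2.remap(g,m[:,:1],m[:,1:],cv2.INTER_CUBIC).ravel()
    w=np.clip(200-v,0,None);x,y=X.ravel(),Y.ravel();mx,my=(w*x).sum()/w.sum(),(w*y).sum()/w.sum()
    print("hole",s,"c",mx,my,"std",np.sqrt((w*(x-mx)**2).sum()/w.sum()),np.sqrt((w*(y-my)**2).sum()/w.sum()),w.sum())
P=place(STA,[0,-.032,0])[0];o=yaw(STA);print(P)
robot.gripper_to(.55,30)
robot.move_to([P[0],P[1],.20],o)
robot.line_to([P[0],P[1],.10],velocity=.2);st(robot)
t=robot.line_to([P[0],P[1],.047],velocity=.06,f_stop=8);print(t);st(robot)
if not t:
    robot.gripper_to(0,40);st(robot)
cv2.imwrite("pics/top1.png",cv2.cvtColor(camrig.grab_frame("scene"),cv2.COLOR_RGB2BGR)[180:300,230:390])
E
```

```text
hole 1 c -0.0010857268907861904 0.0016296569844340824 std 0.0044987340551182345 0.005136409381305742 22625.092
hole -1 c -0.0007535632475485942 0.0023255503712489244 std 0.004438452745643072 0.0056596297305969755 28596.234
[ 0.4613 -0.0157  0.    ]
3.23 [ 0.4621 -0.0154  0.1006] [179.9344   0.022   96.847 ] F [ 0.2555 -0.0064  0.7021] gap 0.553 gf 0.0
False
4.26 [ 0.4617 -0.0158  0.0473] [179.9534   0.0054  96.7959] F [0.1992 0.6688 1.0245] gap 0.551 gf 0.0
4.67 [ 0.4615 -0.0156  0.0473] [179.9726  -0.0092  96.8062] F [-1.0135 -0.6429  3.518 ] gap 0.122 gf 38.9
```

```bash
python3 - <<'E'
from vis import *;from conf import *
print([proj("top",place(STA,[0,s*.032,z])).round(1) for s in(1,-1) for z in(.036,.056,.084)])
g=cv2.imread("pics/top0.png").mean(2).astype(int)
print(g[240:252,272:286]);print(g[244:256,254:268])
E
```

```text
[array([[261.9, 249.9]]), array([[261.7, 249.1]]), array([[261.4, 247.9]]), array([[280.6, 246.4]]), array([[280.7, 245.6]]), array([[280.7, 244.4]])]
[[178 188 199 216 229 234 235 237 240 244 245 245 245 245]
 [234 235 237 240 243 244 244 244 245 245 246 246 246 246]
 [245 245 244 245 244 245 244 244 245 245 245 245 246 246]
 [246 246 245 245 242 238 236 235 235 237 240 244 246 246]
 [246 246 245 243 234 219 204 203 204 210 224 238 244 246]
 [245 246 245 242 228 198 177 164 169 181 199 229 242 246]
 [245 246 245 244 236 214 179 146 136 148 176 220 240 245]
 [245 246 246 245 242 233 205 154 120 125 161 214 240 245]
 [246 246 246 246 245 242 229 188 146 143 181 226 242 246]
 [246 246 246 246 246 245 238 220 192 193 220 238 244 246]
 [246 246 246 246 246 246 242 235 228 231 239 244 246 246]
 [246 246 246 246 246 246 245 242 240 242 245 246 246 246]]
[[228 233 234 237 240 243 244 244 244 245 245 245 245 245]
 [242 244 244 244 245 245 246 245 245 245 245 246 245 245]
 [244 245 245 245 245 245 245 245 245 245 245 245 245 246]
 [244 245 246 245 246 245 243 241 241 243 244 245 246 246]
 [243 245 246 245 245 242 236 229 228 233 239 244 245 246]
 [239 245 246 245 244 237 214 197 201 209 230 242 245 246]
 [236 244 245 246 244 234 196 171 175 182 214 239 245 246]
 [234 245 246 246 244 236 203 163 158 174 214 239 245 246]
 [233 245 245 245 245 241 228 201 189 204 231 242 245 246]
 [232 244 246 245 246 244 241 234 232 235 242 245 246 246]
 [227 243 246 246 246 245 244 244 243 244 245 246 246 246]
 [210 239 245 245 246 246 246 246 245 246 246 246 245 245]]
```

View pics/top1.png

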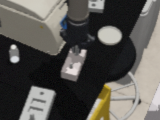

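The right-well pin has the longer blob and shadow, and the crop shows the gripper over the stand, so it's the long one. Next I'll lift it and insert it with a small search.

```bash
cat > ins.py <<'E'
from vis import *;from conf import *
def spiral(pitch,rmax):
    out=[(0,0)];a=0
    for k in range(1,int(rmax/pitch)+1):
        n=6*k;out+=[(k*pitch*np.cos(2*np.pi*i/n),k*pitch*np.sin(2*np.pi*i/n)) for i in range(n)]
    return out
def peg(c,zhi,zthru,fs=5,pitch=.0009,rmax=.0037,tmax=25):
    t0=robot.sense()["time_s"]
    for dx,dy in spiral(pitch,rmax):
        p=np.array([c[0]+dx,c[1]+dy])
        robot.line_to([*p,zhi],velocity=.03)
        hit=robot.line_to([*p,zthru],velocity=.03,f_stop=fs)
        s=robot.sense()
        if not hit or s["tool_pos"][2]<zthru+.002:
            print("in at",dx,dy);return p
        if s["time_s"]-t0>tmax:break
    return None
E
python3 - <<'E'
from ins import *
robot.gripper_to(0,60)
s=st(robot);p=s["tool_pos"]
robot.line_to([p[0],p[1],.15],velocity=.12);s=st(robot)
H=place(LOW,[0,-.055,0])[0];o=yaw(LOW);print(H)
robot.line_to([H[0],H[1],.15],o,velocity=.15)
robot.line_to([H[0],H[1],.088],velocity=.1);robot.pause(.3);st(robot)
r=peg(H,.084,.074,tmax=14);print(r);s=st(robot)
cv2.imwrite("pics/s2.png",cv2.cvtColor(camrig.grab_frame("scene"),cv2.COLOR_RGB2BGR)[200:340,220:360].repeat(4,0).repeat(4,1))
E
```

```text
4.93 [ 0.4615 -0.0156  0.0474] [179.9714  -0.0111  96.803 ] F [0.0651 0.6852 5.4563] gap 0.121 gf 58.5
5.94 [ 0.4607 -0.0155  0.1492] [-179.8949   -0.006    96.8027] F [-1.1293 -0.1138 -0.3304] gap 0.121 gf 58.5
[0.4973 0.1977 0.    ]
8.6 [0.4977 0.1979 0.0885] [179.9396  -0.0206 100.5055] F [-0.3457 -0.1342 -0.9259] gap 0.12 gf 58.6
in at 0 0
[0.4973 0.1977]
9.37 [0.4972 0.1976 0.0737] [-179.976     0.0149  100.4951] F [ 0.6899 -0.3516 -1.2308] gap 0.117 gf 58.6
```

View pics/s2.png

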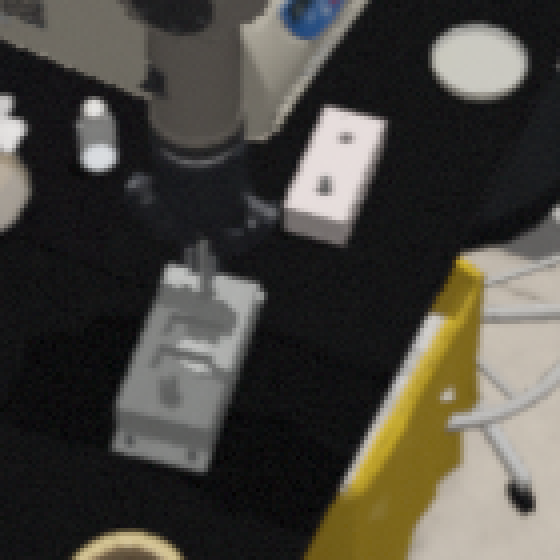

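The scene crop shows the pin held over the lower half's empty-hole end, with the short pin still in the stand. The pin entered on the first try, so I'll push it home and release.

```bash
python3 - <<'E'
from ins import *
s=robot.sense();p=s["tool_pos"]
t=robot.line_to([.4973,.1977,.0445],velocity=.04,f_stop=12);print(t);s=st(robot)
q=s["tool_pos"]
robot.gripper_to(.35);s=st(robot)
if q[2]<.050:
    robot.pause(.3);robot.line_to([q[0],q[1],.14],velocity=.15);st(robot)
    img=camrig.grab_frame("scene");cv2.imwrite("pics/s3.png",cv2.resize(cv2.cvtColor(img,cv2.COLOR_RGB2BGR)[200:340,220:360],None,fx=4,fy=4,interpolation=cv2.INTER_CUBIC))
    for z in(.04,.084):print(proj("scene",[*q[:2],z]))
E
```

```text
True
10.07 [0.4972 0.1977 0.0474] [-179.9565   -0.0027  100.5041] F [-0.8456  0.0266  5.611 ] gap 0.114 gf 59.4
10.39 [0.4958 0.1974 0.0462] [-179.8093    0.0339  100.5154] F [ 0.0926  0.9526 -0.8619] gap 0.349 gf 0.0
11.47 [0.4964 0.1976 0.1392] [-179.7268    0.0307  100.5286] F [-0.271   0.3061  0.3906] gap 0.348 gf 0.0
[[271.1228 272.5911]]
[[270.7493 264.8909]]
```

View pics/s3.png

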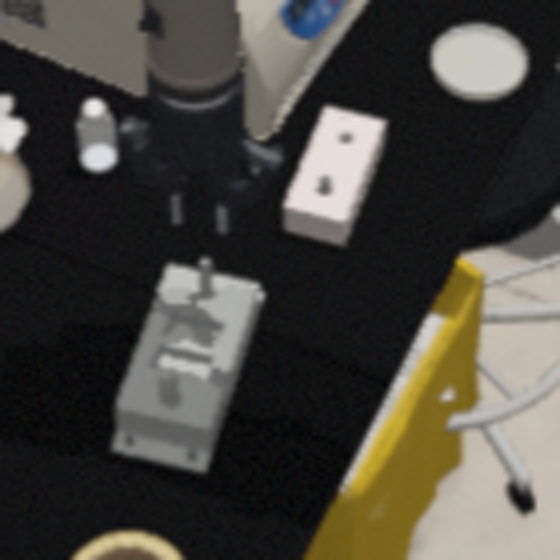

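The pin stopped at exactly the TCP height it had in the stand (0.0474 m), so it's home. It's released and standing upright at (271,268), and the short pin is still in its well. Next is the upper half.

```bash
python3 - <<'E'
from ins import *
o=yaw(LOW)
p=robot.sense()["tool_pos"]
robot.line_to([p[0],p[1],.30],velocity=.2)
robot.gripper_to(.65,100)
robot.move_to([.45,-.1,.34],[180,0,103])
robot.move_to([UPP[0],UPP[1],.16],yaw(UPP));st(robot)
robot.line_to([UPP[0],UPP[1],.075],velocity=.12);robot.pause(.2)
t=robot.line_to([UPP[0],UPP[1],.028],velocity=.05,f_stop=8);print(t);st(robot)
if not t:
    robot.gripper_to(0,100);s=st(robot);p=s["tool_pos"]
    robot.pause(.2);robot.line_to([p[0],p[1],.06],velocity=.06);robot.pause(.3);st(robot)
    img=camrig.grab_frame("scene");cv2.imwrite("pics/s4.png",cv2.resize(cv2.cvtColor(img,cv2.COLOR_RGB2BGR)[110:240,260:400],None,fx=4,fy=4,interpolation=cv2.INTER_CUBIC))
E
```

```text
15.21 [ 0.5273 -0.3524  0.1606] [179.8973  -0.027  106.5763] F [ 0.4649  0.3009 -0.095 ] gap 0.647 gf 0.0
False
17.36 [ 0.5258 -0.3545  0.0284] [179.9733   0.0404 106.4021] F [-0.0901  0.0449 -0.5189] gap 0.652 gf 0.0
17.75 [ 0.5261 -0.3544  0.0287] [179.9476   0.0403 106.4126] F [0.1132 1.0083 3.1861] gap 0.258 gf 98.6
18.93 [ 0.5258 -0.3542  0.0596] [-179.9734   -0.0302  106.3965] F [ 0.2186  0.5749 -3.626 ] gap 0.261 gf 98.0
```

View pics/s4.png

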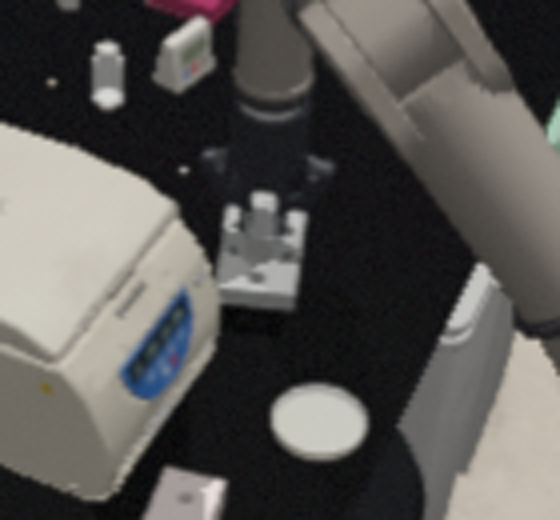

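The half is level in the gripper, about 3.6 N of weight, and nothing else moved. I'll carry it over and lower it.

```bash
python3 - <<'E'
from ins import *
o=yaw(LOW);L=LOW[:2]
p=robot.sense()["tool_pos"]
robot.line_to([p[0],p[1],.33],velocity=.2)
robot.line_to([.45,-.1,.33],[180,0,103],velocity=.2)
robot.line_to([L[0],L[1],.33],o,velocity=.2)
robot.line_to([L[0],L[1],.125],velocity=.12);robot.pause(.4);st(robot)
img=camrig.grab_frame("scene");cv2.imwrite("pics/s5.png",cv2.resize(cv2.cvtColor(img,cv2.COLOR_RGB2BGR)[210:330,220:340],None,fx=4.5,fy=4.5,interpolation=cv2.INTER_CUBIC))
t=robot.line_to([L[0],L[1],.075],velocity=.03,f_stop=6);print(t);st(robot)
E
```

```text
26.13 [0.4873 0.2518 0.1251] [179.9937  -0.004  100.5041] F [-0.3641  0.6487 -2.9333] gap 0.265 gf 98.0
False
28.0 [0.4872 0.2515 0.075 ] [-179.9863    0.0212  100.4956] F [-0.2142 -1.6106 -2.8256] gap 0.264 gf 98.0
```

View pics/s5.png

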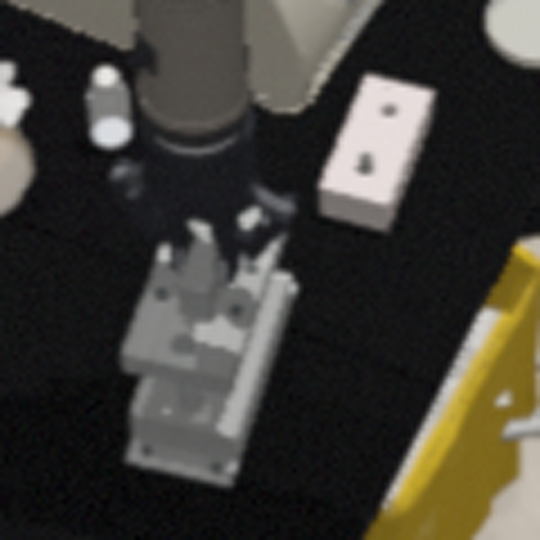

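The half is over both dowels with the underside about 6.6 mm above the face and only 1.6 N of side load. I'll close it and press.

```bash
python3 - <<'E'
from ins import *
L=LOW[:2]
t=robot.line_to([L[0],L[1],.062],velocity=.02,f_stop=8);print(t)
robot.pause(.3);s=st(robot);z=s["tool_pos"][2]
for i in range(20):
    f=robot.sense()["contact_force"][2]+3.1
    print(round(z,4),round(f,1))
    if 13<f<19 or z<.060:break
    z+=float(np.clip((15.5-f)*3e-5,-.0004,.0004));robot.line_to([L[0],L[1],z],velocity=.01);robot.pause(.25)
robot.pause(.8);st(robot)
img=camrig.grab_frame("scene");cv2.imwrite("pics/s6.png",cv2.resize(cv2.cvtColor(img,cv2.COLOR_RGB2BGR)[210:330,220:340],None,fx=4.5,fy=4.5,interpolation=cv2.INTER_CUBIC))
E
```

```text
True
28.73 [0.4874 0.2513 0.0687] [-179.9966    0.0276  100.5048] F [0.099  0.1357 5.2297] gap 0.26 gf 99.2
0.0687 8.3
0.0689 4.7
0.0692 2.8
0.0696 -0.3
0.07 -2.3
0.0704 -2.1
0.0708 -0.8
0.0712 -2.1
0.0716 -2.5
0.072 -2.6
0.0724 -2.0
0.0728 -3.7
0.0732 -2.3
0.0736 -2.5
0.074 -2.9
0.0744 -4.0
0.0748 -3.1
0.0752 -3.0
0.0756 -2.7
0.076 -3.2
39.8 [0.4873 0.2518 0.0764] [-179.6899    0.194   100.4659] F [-0.7304 -4.0566 -6.4826] gap 0.262 gf 98.2
```

View pics/s6.png

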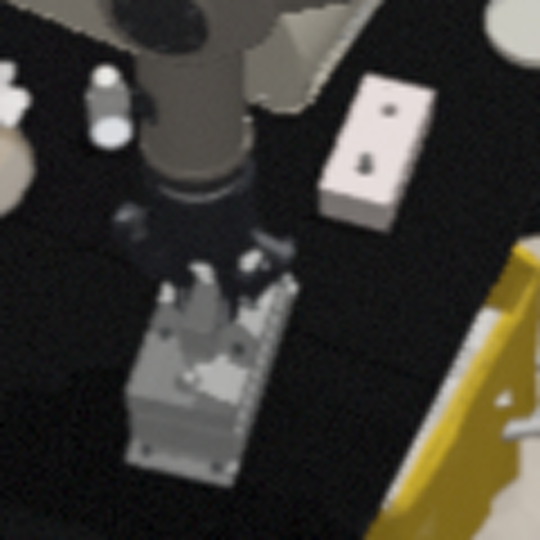

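The correction had the wrong sign and raised the half about 8 mm. It's still over both dowels and the clock is at 40 s, so I'll redo it with the sign fixed.

```bash
python3 - <<'E'
from ins import *
L=LOW[:2]
robot.line_to([L[0],L[1],.0715],velocity=.02);robot.pause(.2);st(robot)
t=robot.line_to([L[0],L[1],.062],velocity=.015,f_stop=8);print(t)
robot.pause(.3);s=st(robot);z=s["tool_pos"][2]
for i in range(12):
    f=robot.sense()["contact_force"][2]+3.2
    print(round(z,4),round(f,1))
    if 14<f<20 or z<.064:break
    z-=float(np.clip((17-f)*4e-5,-.0003,.0003));robot.line_to([L[0],L[1],z],velocity=.01);robot.pause(.25)
for i in range(3):robot.pause(.4);st(robot)
img=camrig.grab_frame("scene");cv2.imwrite("pics/s7.png",cv2.resize(cv2.cvtColor(img,cv2.COLOR_RGB2BGR)[210:330,220:340],None,fx=4.5,fy=4.5,interpolation=cv2.INTER_CUBIC))
E
```

```text
40.44 [0.4876 0.2516 0.0723] [-179.7103    0.1716  100.4573] F [-2.7126 -6.0879 -2.4656] gap 0.262 gf 99.1
True
41.14 [0.4875 0.2513 0.0688] [-179.6867    0.1675  100.4927] F [-0.602   0.7946  6.2398] gap 0.266 gf 99.8
0.0688 9.4
0.0685 8.9
0.0682 10.6
0.0679 12.6
0.0678 13.5
0.0676 13.9
0.0675 15.4
45.11 [0.4877 0.2513 0.069 ] [-179.162     0.521   100.3911] F [-5.3281 -4.4364 11.6521] gap 0.264 gf 100.8
45.51 [0.4877 0.2514 0.069 ] [-179.1615    0.5211  100.392 ] F [-4.1518 -4.6784 11.8809] gap 0.264 gf 100.8
45.91 [0.4877 0.2513 0.0691] [-179.1596    0.5192  100.387 ] F [-5.1157 -4.0718 10.7461] gap 0.265 gf 100.8
```

View pics/s7.png

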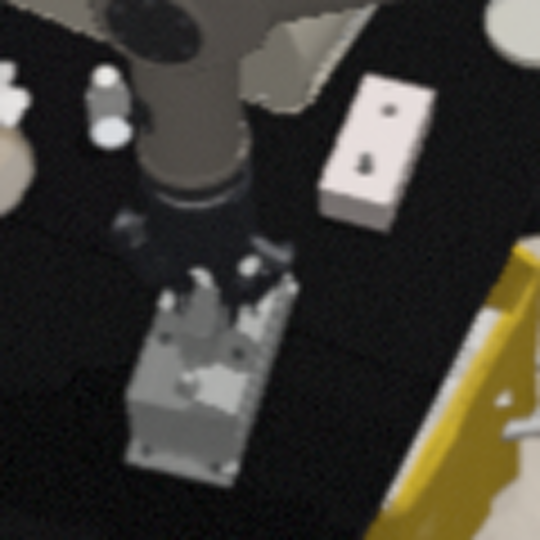

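Flush height is about right, but the tool has drifted about 1° because `orientation=None` keeps the measured orientation. I'll re-command it exactly vertical and re-trim the force.

```bash
python3 - <<'E'
from ins import *
x,y=.4873,.2515;o=yaw(LOW);z=.0690
robot.line_to([x,y,z],o,velocity=.01);robot.pause(.3);st(robot)
for i in range(10):
    f=np.mean([(robot.pause(.03),robot.sense()["contact_force"][2])[1] for _ in range(4)])+3.2
    print(round(z,4),round(f,1))
    if 14<f<20 or z<.066:break
    z-=float(np.clip((17-f)*4e-5,-.0004,.0004));robot.line_to([x,y,z],o,velocity=.02);robot.pause(.2)
for i in range(3):robot.pause(.4);st(robot)
E
```

```text
46.56 [0.4867 0.2511 0.0687] [-179.9068    0.0276  100.4826] F [-3.5493 -2.8597  3.2885] gap 0.257 gf 99.5
0.069 6.0
0.0686 8.3
0.0683 10.4
0.068 11.7
0.0678 13.5
0.0676 14.2
50.01 [0.4868 0.2512 0.0687] [-179.9228   -0.0308  100.4955] F [-5.579  -4.32   10.8062] gap 0.26 gf 100.7
50.41 [0.4868 0.2512 0.0687] [-179.9224   -0.0317  100.498 ] F [-5.9912 -4.2847  9.7957] gap 0.262 gf 100.7
50.81 [0.4868 0.2512 0.0687] [-179.9241   -0.0316  100.5001] F [-6.1361 -3.5979 10.3646] gap 0.263 gf 100.7
```

Tool is vertical. z stays at 0.0687 m while the command goes lower, so the faces are seated, and the press is about 14 N. Handing in.

```bash
python3 -c "
from station import robot, camrig, job
print(job.close_job())"
```

```text
the job is handed in; nothing more can be done
None
```

I handed in the job at about 51 s with the long pin home in the lower half, the upper half seated over both dowels, and the rib still gripped with about 14 N of press; no verdict came back.

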